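# Index a rotary table to its zero line and lock it

### The job

Push the unlocked rotary table round with a fingertip against the arched segment clamped on it, until the yellow index line on the table's rim meets the red zero line of the degree ring around it. Then push the black lock lever clockwise (seen from above) fully home against its stop, leaving the table on its line. Leave everything else on the bench where it is.

Things in the scene. Friction and masses are not known exactly. Their poses are not given: they have to be found in the camera images.
- base: fixed blue-grey casting of the rotary table, round, 244 mm across the foot, 55 mm high. Origin: on the upright turning axis, at bench level. The lock lever's boss, 64 mm wide and 45 mm high, reaches to 180 mm from the axis along the base's -y axis; four foot lugs, 14 mm high, reach 155 mm from the axis
- rotor: turning faceplate: dark steel, 190 mm across, flat top 75 mm above the bench, rim bevelled. Origin on the turning axis at bench level, z up, x axis through the yellow index line. Turns both ways (to 175 degrees from the base's x axis) against 0.30 N m of dry friction and stays where it is left. A steel locating plug, radius 46 mm, stands 30 mm high at its middle; outside it the top is bare but for the segment
- index (a point): the outer end of the yellow index line (4 mm wide, on bevel and rim of the faceplate): 96 mm from the axis, 57 mm above the bench. At the start it lies 40 to 110 degrees clockwise of the red line
- zero_line (a point): inner end of the red zero line (4 mm wide, 21 mm long) on the fixed aluminium degree ring round the faceplate (outer radius 118 mm; its other lines, every 5 degrees, are black): 96 mm from the axis, 57 mm above the bench. The index is on the line when the two points meet
- end_a (a point): centre of the segment's end face lying 100 degrees counter-clockwise (seen from above) of the index line: 65 mm from the axis, 90 mm above the bench. The face is upright and radial, 30 x 30 mm; about 5 N on it turns the table counter-clockwise. The segment, clamped on the faceplate, is a bright ring sector, radii 50 and 80 mm, 75 to 105 mm above the bench; its clamps reach 131 mm
- end_b (a point): centre of the segment's other end face, 220 degrees counter-clockwise of the index line, same size, radius and height; pushing it turns the table clockwise. The segment fills the 120 degrees from end_a counter-clockwise to end_b
- lock_pivot (a point): point on the lock lever's upright pivot, at the height of the lever's grip (79 mm above the bench), 150 mm from the table's axis along the base's -y axis
- knob (a point): centre of the lever's black grip, a rod 21 mm thick and about 47 mm long, 62 mm from the pivot, 78 mm above the bench; under the grip there is free space down to the bench. A steel rod 12 mm thick joins it to the hub
- lock (a joint): angle of the lock lever (rad), growing clockwise seen from above: near 0 unlocked, the lever points away from the axis (base -y); 1.5 fully home at its stop, it points along the base's -x. It takes 4 N at the grip, about 8 N near home, and stays where it is left. From about 1.2 on it presses a brake that locks the faceplate, without turning it
- wrench: loose open-ended wrench, 170 mm long, lying flat beside the far side of the rotary table
- chip_brush: loose brush, 170 mm long, lying flat on the near side of the rotary table
- file: loose flat file with a wooden handle, 250 mm long and 26 mm high, lying to the right of the lock lever
- segment: loose spare arched aluminium segment, 30 mm high, 139 mm across its ends, lying flat to the left
- carton: loose orange carton with white labels, 95 x 60 x 40 mm, to the right
- screw_pot: loose black open plastic pot, 68 mm across, 62 mm high, to the left
- oil: loose orange bottle with a red cap, 60 mm across, 190 mm high, to the left
- drill: loose grey and black cordless drill standing on its battery, 195 mm high, to the left

How it is judged:
On the way, in this order (a step that is already met when the one before it is completed fails the run):
1. the index line stands still on the red zero line, the lock still open (distance between index and zero_line below 0.0035 m and angular speed of rotor below 0.03 rad/s and value of joint lock below 0.7 rad), for 0.2 s.
2. the lock lever is pushed fully home (value of joint lock above 1.42 rad), for 0.2 s.
At the end, for the whole second after the job is handed in: the index point is within 3.5 mm of the red line's point (2 degrees), the table is still, and the lock lever is home (1.42 rad or more, of 1.5) (distance between index and zero_line below 0.0035 m and angular speed of rotor below 0.03 rad/s and value of joint lock above 1.42 rad); the robot touches nothing.
It fails at once if a loose thing on the bench was shifted or lifted by more than 20 mm (distance of any of wrench, chip_brush, file, segment, carton, screw_pot, oil, drill from where it was at the start of the episode above 0.02 m).
It also fails if it takes over 58 s, if anything falls off the work surface, if the arm or the gripper's body presses on something with over 40 N, if the wrist force passes 120 N, or if a joint passes its speed limit or range.

### The arm

A 7-joint arm with a two-finger parallel gripper is mounted at the origin on the work surface. World frame = base frame: x ahead of the robot, y to its left, z up, the work surface at z = 0. Lengths are in m, angles in rad, forces in N, time in s.
With the tool pointing down it reaches from about 0.425 to 0.875 m from the base axis. Payload 8.4 kg.
Tool frame: the origin (TCP) lies on the mounting face of the last link; the fingertips stand 173 mm ahead of it and the grasp point (between the pads) lies manip.grip_point_offset ahead of it (manip.grip_point_offset is the distance from the TCP to the grasp point, in m); x points along the fingers, z is the direction in which the jaws open and shut, and the axes are right-handed (so a half turn about x gives the same grasp; the last joint's range is limited). The gripper opens to 85 mm and grips with 20 to 120 N. Pads are 22 mm wide; open, the fingers measure 114 mm over their backs; the gripper's body (76 mm by 85 mm) begins 54 mm behind the grasp point. The pads swing forward as they close: fully open they stand 13 mm farther back than shut.
Start: joints at [-1.238, 0.333, 0.04, 1.465, -0.013, 1.343, -0.059], TCP at [0.272, 0.59, 0.405] pointing down, gripper open.
Joint ranges: [-2.58, 2.58], [-0.38, 2.09], [-1.3, 1.39], [0.25, 2.4], [-1.5, 4.64], [0.08, 2.09], [-2.65, 2.65]. Speed limits (rad/s): [2.22, 2.22, 2.79, 2.79, 3.14, 3.14, 3.14].

### API

Orientations are given as a unit quaternion [x, y, z, w].
In Python, from station import manip gives the robot as it stands.
- The arm moves only by the tool send_rows, never from a script. Its argument "deltas" is a list of rows, each an object with "linear": the shift along the tool's x, y, z in mm, a list of three; "turn": the turn about the tool's x in rad; "jaw": the opening, from 0 (shut) to 1 (fully open). A call has exactly 10 rows; each row shifts and turns the commanded pose from where the row before left it, along the tool's axes as they then stand; what a row does not reach is not made up. A row lasts 1/10 s, in which the tool goes at most 50 mm and 8.59 degrees, less where a joint would pass 70% of its speed; a pose out of reach is approached as far as the arm can. A call with a gripper value outside its range is refused whole. The fingers move at their own pace and stop on an object; "squeeze" is the grip in N (left out, the last holds). Time passes only in rows, so rows that do not move let the fingers close, or fill a call up. It gives the time, the measured TCP pose, the force and the opening at its end, in the units of the state.
- manip.read_state(): the state, without advancing time (a new reading comes with each control period).
- manip.camera(name): name is "side" or "top"; returns (picture, depth): 420x560x3 uint8, red, green, blue; 420x560 float32, m along the optical axis (not along the pixel's ray), 0 where there is no reading.
- manip.get_calibration(name): a dict with "fx", "fy", "cx", "cy" (pixels), "D" ([k1, k2, p1, p2, k3] as OpenCV has them; the pictures are not rectified), "R" (3x3) and "t" (3): a world point X has camera coordinates R X + t. Camera axes: x right, y down, z forward; pixel columns grow to the right and rows downward; lengths in m; the calibration is good to about 2 mm. A picture is of the moment at which its call begins. get_calibration takes no time and is no camera call.
- manip.sign_off(): hands the job in, once; it reports no verdict.
The state is a dict: "clock": time; "qpos": joint angles; "joint_vel": joint speeds; "tau": joint torques, N m; "tool_pos": TCP position; "tool_rot": TCP orientation; "contact_force": force on the tool from outside, world axes, zero at the start; "ft_torque": the same for the moment, N m; "grip_width": opening from 0.0 (shut) to 1.0 (fully open).
Only numpy, scipy, OpenCV 4.12 (cv2) and the standard library are available. Lean on these libraries where they do the work, as an engineer would, in place of code of your own. Each camera call takes 0.05 s, during which the arm holds its last target.

## Working session

There is one attempt and no reset: what is moved stays moved. The work goes in short steps, Python scripts to look and compute and a tool call to move; the robot and the scene stay as the last step left them, time stands still between calls to the robot, and variables do not carry over. Pictures are saved under pics/ and viewed, and the job is handed in when it is done.

Besides the shell and the picture viewer there is one more tool, called after "Call:" as a command line: name --argument value ..., lists and objects as JSON in quotes. send_rows: Moves the arm, as the interface text tells. Its arguments: {"type":"object","properties":{"deltas":{"type":"array"},"squeeze":{"type":"number"}},"required":["deltas"]}

```bash
ls; mkdir -p pics; python3 - <<'E'
from station import manip
import cv2, numpy as np
print(manip.read_state()); print(manip.grip_point_offset)
for n in ("top","side"):
    p,d=manip.camera(n); cv2.imwrite(f"pics/{n}0.png",p[:,:,::-1]); np.save(f"pics/{n}0.npy",p); np.save(f"pics/{n}0d.npy",d)
    print(n,manip.get_calibration(n))
E
```

```text
pics
{'clock': 0.0, 'qpos': array([-1.23821208,  0.33391381,  0.03987473,  1.46630409, -0.01335886,
        1.34327584, -0.05852018]), 'joint_vel': array([-0.00023976,  0.00330028, -0.00205629, -0.00173539,  0.00217446,
        0.00050767,  0.00047359]), 'tau': array([-1.25743773e-03, -6.58559132e+01,  1.36451013e+00, -4.05567312e+01,
        1.66691485e-02,  1.28595071e-02, -1.57682390e-06]), 'tool_pos': array([0.271961  , 0.59017216, 0.40380311]), 'tool_rot': array([-0.38163014,  0.59596385,  0.38091884,  0.59505156]), 'contact_force': array([-0.43955787,  0.05491428, -0.03472978]), 'ft_torque': array([ 0.02848182,  0.05226834, -0.03072387]), 'grip_width': 1.0037425142152627}
0.1547
top {'fx': 435.2273413926529, 'fy': 435.2273413926529, 'cx': 271.6566285457509, 'cy': 204.60331993832483, 'D': array([-0.13174773,  0.        ,  0.        ,  0.        ,  0.        ]), 'R': array([[ 0.01799191, -0.9997708 ,  0.01160335],
       [-0.99446544, -0.01909551, -0.10331438],
       [ 0.10351227, -0.00968031, -0.99458107]]), 't': array([0.01151388, 0.55104599, 1.44384518])}
side {'fx': 410.10923703775364, 'fy': 410.10923703775364, 'cx': 279.5293806794622, 'cy': 211.07622484724692, 'D': array([0.02368767, 0.        , 0.        , 0.        , 0.        ]), 'R': array([[ 0.92833408, -0.37170205,  0.00578117],
       [-0.28553486, -0.72291533, -0.62917666],
       [ 0.23804555,  0.58243541, -0.77724083]]), 't': array([-0.49732404,  0.2277981 ,  1.19023976])}
```

View pics/top0.png

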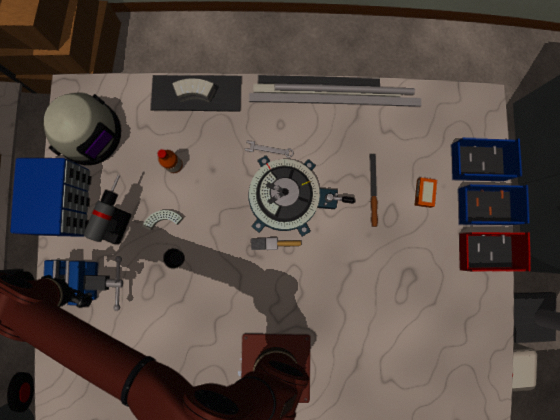

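View pics/side0.png

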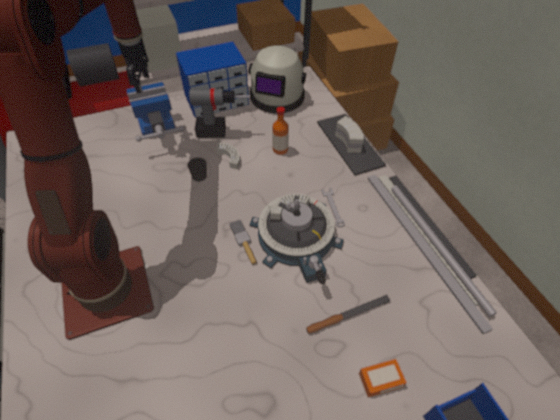

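```bash
python3 - <<'E'
import cv2,numpy as np
p=np.load("pics/top0.npy")[:,:,::-1]
cv2.imwrite("pics/top0z.png",cv2.resize(p[140:260,235:385],None,fx=5,fy=5,interpolation=cv2.INTER_CUBIC))
p=np.load("pics/side0.npy")[:,:,::-1]
cv2.imwrite("pics/side0z.png",cv2.resize(p[180:290,235:365],None,fx=5,fy=5,interpolation=cv2.INTER_CUBIC))
E
```

```text
(no output)
```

View pics/top0z.png

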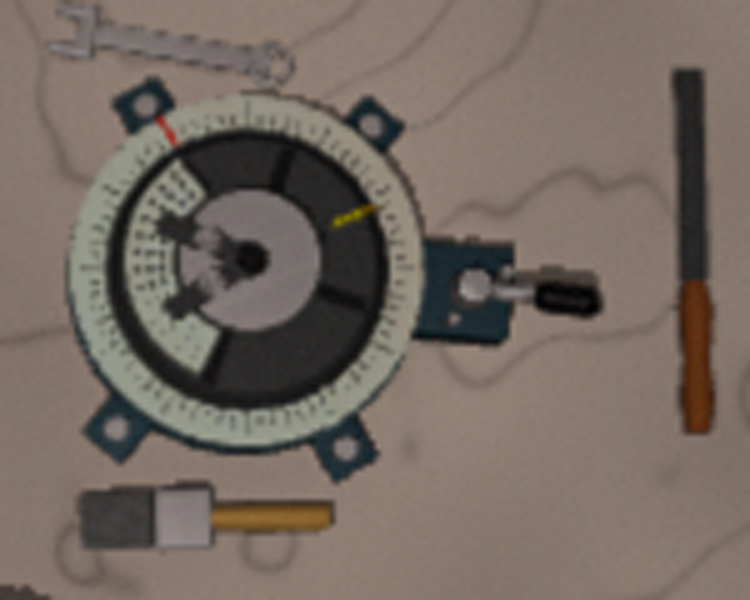

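View pics/side0z.png

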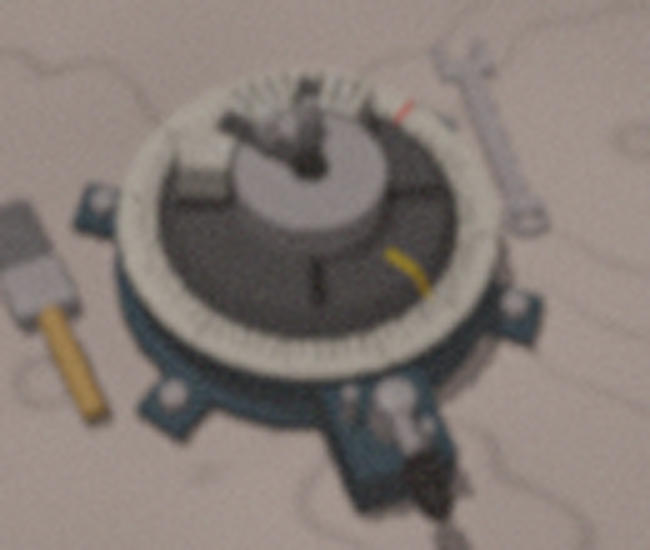

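```bash
cat > h.py <<'E'
import cv2,numpy as np
from scipy.optimize import least_squares
from station import manip
def ray(cal,uv,z):
    K=np.array([[cal['fx'],0,cal['cx']],[0,cal['fy'],cal['cy']],[0,0,1]])
    uv=np.asarray(uv,float).reshape(-1,1,2)
    n=cv2.undistortPoints(uv,K,np.asarray(cal['D'],float)).reshape(-1,2)
    d=np.c_[n,np.ones(len(n))]@cal['R']; c=-cal['R'].T@cal['t']
    s=(z-c[2])/d[:,2]; return c+s[:,None]*d
def proj(cal,X):
    K=np.array([[cal['fx'],0,cal['cx']],[0,cal['fy'],cal['cy']],[0,0,1]])
    return cv2.projectPoints(np.asarray(X,float).reshape(-1,1,3),cv2.Rodrigues(cal['R'])[0],np.asarray(cal['t'],float),K,np.asarray(cal['D'],float))[0].reshape(-1,2)
def circ(P):
    f=lambda q:np.hypot(P[:,0]-q[0],P[:,1]-q[1])-q[2]
    r=least_squares(f,[P[:,0].mean(),P[:,1].mean(),.1],loss='soft_l1',f_scale=.002); return r.x
E
python3 - <<'E'
from h import *
C=manip.get_calibration('top');p=np.load("pics/top0.npy");d=np.load("pics/top0d.npy")
hsv=cv2.cvtColor(p,cv2.COLOR_RGB2HSV)
roi=np.zeros(p.shape[:2],bool);roi[150:240,245:330]=1
# ring: greenish bright
m=(roi&(p[:,:,1].astype(int)>p[:,:,0]+0)&(hsv[:,:,2]>110)).astype(np.uint8)
cs,_=cv2.findContours(m,cv2.RETR_EXTERNAL,cv2.CHAIN_APPROX_NONE)
c=max(cs,key=lambda c:len(c)); P=ray(C,c.reshape(-1,2),0.057)
print(len(c),circ(P))
for name,mm in (('red',roi&(hsv[:,:,1]>110)&((hsv[:,:,0]<10)|(hsv[:,:,0]>170))&(hsv[:,:,2]>90)),('yel',roi&(hsv[:,:,1]>110)&(hsv[:,:,0]>18)&(hsv[:,:,0]<35))):
    v,u=np.nonzero(mm); print(name,len(u),list(zip(u,v)))
    print(ray(C,np.c_[u,v],0.057).mean(0))
roi2=np.zeros_like(roi);roi2[180:210,337:360]=1
v,u=np.nonzero(roi2&(hsv[:,:,2]<50));print('knob',len(u),ray(C,np.c_[u,v],.078).mean(0),np.ptp(ray(C,np.c_[u,v],.078),0), np.median(d[v,u]))
print(ray(C,[[330,197]],.078))
c0=ray(C,[[284,191]],.105);print(c0)
E
```

```text
209 [ 0.58392224 -0.01723018  0.11035585]
red 10 [(np.int64(267), np.int64(163)), (np.int64(266), np.int64(164)), (np.int64(267), np.int64(164)), (np.int64(267), np.int64(165)), (np.int64(268), np.int64(165)), (np.int64(268), np.int64(166)), (np.int64(269), np.int64(166)), (np.int64(268), np.int64(167)), (np.int64(269), np.int64(167)), (np.int64(269), np.int64(168))]
[0.67926174 0.03733178 0.057     ]
yel 20 [(np.int64(307), np.int64(181)), (np.int64(308), np.int64(181)), (np.int64(309), np.int64(181)), (np.int64(305), np.int64(182)), (np.int64(306), np.int64(182)), (np.int64(307), np.int64(182)), (np.int64(308), np.int64(182)), (np.int64(309), np.int64(182)), (np.int64(302), np.int64(183)), (np.int64(303), np.int64(183)), (np.int64(304), np.int64(183)), (np.int64(305), np.int64(183)), (np.int64(306), np.int64(183)), (np.int64(307), np.int64(183)), (np.int64(301), np.int64(184)), (np.int64(302), np.int64(184)), (np.int64(303), np.int64(184)), (np.int64(304), np.int64(184)), (np.int64(301), np.int64(185)), (np.int64(302), np.int64(185))]
[ 0.62296298 -0.08787419  0.057     ]
knob 78 [ 0.56880409 -0.22736421  0.078     ] [0.03262947 0.05654289 0.        ] 1.4178479
[[ 0.5743915  -0.16909101  0.078     ]]
[[ 0.58754388 -0.01642596  0.105     ]]
```

```bash
cat >> h.py <<'E'
def ringfit(C,p,c0=(0.584,-0.017)):
    """radial profile of (G-R) in world at z=.057; outer edge"""
    gr=cv2.GaussianBlur(p[:,:,1].astype(np.float32)-p[:,:,0].astype(np.float32)*0.97,(0,0),.6)
    V=p.astype(np.float32).mean(2)
    out=[];inn=[]
    for a in np.radians(np.arange(0,360,3)):
        r=np.arange(.085,.130,.0005)
        X=np.c_[c0[0]+r*np.cos(a),c0[1]+r*np.sin(a),np.full(len(r),.057)]
        uv=proj(C,X).astype(np.float32)
        s=cv2.remap(V,uv[:,0].reshape(1,-1),uv[:,1].reshape(1,-1),cv2.INTER_LINEAR)[0]
        g=np.gradient(cv2.GaussianBlur(s.reshape(1,-1),(0,0),3)[0])
        lo=r<.108
        i=np.argmax(np.where(lo,g,-9)); inn.append(X[i])
        j=np.argmin(np.where(r>.107,g,9)); out.append(X[j])
    return np.array(out),np.array(inn)
E
python3 - <<'E'
from h import *
C=manip.get_calibration('top');p=np.load("pics/top0.npy")
o,i=ringfit(C,p)
for P in (o,i):
    q=circ(P); e=np.hypot(P[:,0]-q[0],P[:,1]-q[1])-q[2]; print(q,np.median(abs(e)))
# plug top edge / plane check by red & yellow direction
for c in (circ(o),circ(i)):
    for n,X in(('red',(0.67926,0.03733)),('yel',(0.62296,-0.08787)),('knob',(.5688,-.22736)),('piv',(.57439,-.16909))):
        v=np.array(X)-c[:2];print(n,np.hypot(*v),np.degrees(np.arctan2(v[1],v[0])))
E
```

```text
[ 0.58644224 -0.01825952  0.11732901] 0.0003926163447309297
[ 0.58657108 -0.01837197  0.09449282] 0.00031710947412857265
red 0.1081911807842046 30.917831180532872
yel 0.07860766661018961 -62.31842965930186
knob 0.2098434131402858 -94.82274144048273
piv 0.15131123298078356 -94.56856221494984
red 0.10813854544761095 31.00401796873994
yel 0.0784482621482676 -62.36360751084634
knob 0.20974224341824468 -94.86039497885744
piv 0.15120946989337883 -94.62062068555093
```

```bash
python3 - <<'E'
from h import *
from scipy.spatial.transform import Rotation as R
s=manip.read_state();M=R.from_quat(s['tool_rot']).as_matrix();print(M.round(3))
C=manip.get_calibration('top');p=np.load("pics/top0.npy")
c=np.array([.5865,-.0183])
hsv=cv2.cvtColor(p,cv2.COLOR_RGB2HSV)
v,u=np.nonzero((hsv[:,:,1]>110)&(hsv[:,:,0]>18)&(hsv[:,:,0]<35)); k=(u>290)&(u<320)&(v>170)&(v<195);u,v=u[k],v[k]
for z in (.06,.07,.075):
    X=ray(C,np.c_[u,v],z)[:,:2]-c; print(z,np.degrees(np.arctan2(X[:,1],X[:,0])).mean(),np.hypot(*X.T).min(),np.hypot(*X.T).max())
# end a corner check: zoom px (185..210,165..195)/5
for uv in [(235+177/5,140+160/5),(235+208/5,140+192/5),(235+215/5,140+340/5),(235+205/5,140+375/5)]:
    X=ray(C,[uv],.105)[0,:2]-c;print(np.hypot(*X),np.degrees(np.arctan2(X[1],X[0])))
E
```

```text
[[-0.001 -0.908  0.419]
 [-0.001  0.419  0.908]
 [-1.    -0.    -0.002]]
0.06 -62.509445389945064 0.06299265104612133 0.09307868841139649
0.07 -63.25973028524712 0.06162937639876428 0.09149740962213057
0.075 -63.64603072095183 0.06095402921471138 0.09071093482951206
0.07779878610863815 36.95615230615957
0.04926776150898213 32.368748915395955
0.057943808776844824 159.5096309795812
0.08126797274638481 161.11105757976995
```

Call:
send_rows --deltas '[{"linear":[0,-16.5,-10.5],"turn":0,"jaw":0},{"linear":[0,-16.5,-10.5],"turn":0,"jaw":0},{"linear":[0,-33,-21],"turn":0,"jaw":0},{"linear":[0,-33,-21],"turn":0,"jaw":0},{"linear":[0,-33,-21],"turn":0,"jaw":0},{"linear":[0,-33,-21],"turn":0,"jaw":0},{"linear":[0,-33,-21],"turn":0,"jaw":0},{"linear":[0,-33,-21],"turn":0,"jaw":0},{"linear":[0,-33,-21],"turn":0,"jaw":0},{"linear":[0,-33,-21],"turn":0,"jaw":0}]'

```text
clock: 1.1
tool_pos: [0.4636, 0.2909, 0.4049]
tool_rot: [-0.381, 0.596, 0.381, 0.596]
contact_force: [0.8, 0.3, -1.0]
grip_width: -0.002
```

Call:
send_rows --deltas '[{"linear":[0,-33,-21],"turn":0,"jaw":0},{"linear":[0,-33,-21],"turn":0,"jaw":0},{"linear":[0,-33,-21],"turn":0,"jaw":0},{"linear":[0,-33,-21],"turn":0,"jaw":0},{"linear":[0,-33,-21],"turn":0,"jaw":0},{"linear":[0,-33,-21],"turn":0,"jaw":0},{"linear":[0,-33,-21],"turn":0,"jaw":0},{"linear":[0,-33,-21],"turn":0,"jaw":0},{"linear":[0,-16.5,-10.5],"turn":0,"jaw":0},{"linear":[0,-16.5,-10.5],"turn":0,"jaw":0}]'

```text
clock: 2.1
tool_pos: [0.6531, -0.0052, 0.4048]
tool_rot: [-0.38, 0.596, 0.38, 0.596]
contact_force: [-0.2, 1.1, 0.0]
grip_width: 0.003
```

Call:
send_rows --deltas '[{"linear":[0,0,0],"turn":0.13,"jaw":0},{"linear":[0,0,0],"turn":0.13,"jaw":0},{"linear":[0,0,0],"turn":0.13,"jaw":0},{"linear":[0,0,0],"turn":0.13,"jaw":0},{"linear":[0,0,0],"turn":0.13,"jaw":0},{"linear":[0,0,0],"turn":0.13,"jaw":0},{"linear":[0,0,0],"turn":0.13,"jaw":0},{"linear":[0,0,0],"turn":0.13,"jaw":0},{"linear":[0,0,0],"turn":0.13,"jaw":0},{"linear":[0,0,0],"turn":0.13,"jaw":0}]'

```text
clock: 3.1
tool_pos: [0.6526, -0.0036, 0.4049]
tool_rot: [0.06, 0.705, -0.059, 0.705]
contact_force: [-0.2, -0.3, -0.7]
grip_width: -0.001
```

Call:
send_rows --deltas '[{"linear":[10,0,0],"turn":0.13,"jaw":0},{"linear":[10,0,0],"turn":0.13,"jaw":0},{"linear":[10,0,0],"turn":0.13,"jaw":0},{"linear":[10,0,0],"turn":0.13,"jaw":0},{"linear":[10,0,0],"turn":0.13,"jaw":0},{"linear":[10,0,0],"turn":0.116,"jaw":0},{"linear":[10,0,0],"turn":0,"jaw":0},{"linear":[5,0,0],"turn":0,"jaw":0},{"linear":[0,0,0],"turn":0,"jaw":0},{"linear":[0,0,0],"turn":0,"jaw":0}]'

```text
clock: 4.1
tool_pos: [0.6533, -0.002, 0.3301]
tool_rot: [0.316, 0.633, -0.316, 0.633]
contact_force: [-0.5, 0.2, 1.2]
grip_width: 0.003
```

```bash
cat >> h.py <<'E'
from scipy.spatial.transform import Rotation as Rot
def st():
    s=manip.read_state();M=Rot.from_quat(s['tool_rot']).as_matrix()
    print('t',round(s['clock'],2),'pos',s['tool_pos'].round(4),'F',s['contact_force'].round(1),'zyaw',np.degrees(np.arctan2(M[1,2],M[0,2])).round(2),'xax',M[:,0].round(3),'w',round(s['grip_width'],3));return s,M
E
python3 - <<'E'
from h import *
s,M=st();print(s['qpos'].round(2))
d=np.r_[.6555,-.0004,.30]-s['tool_pos'];print((M.T@d*1000).round(1))
p,dd=manip.camera('side');cv2.imwrite("pics/s1.png",cv2.resize(p[100:310,180:420,::-1],None,fx=3,fy=2.8))
E
```

```text
t 4.1 pos [ 0.6533 -0.002   0.3301] F [-0.5  0.2  1.2] zyaw -53.04 xax [ 0.  0. -1.] w 0.003
[-0.67  0.49  0.82  1.58 -0.37  1.24 -0.71]
[30.1  2.7  0. ]
```

View pics/s1.png

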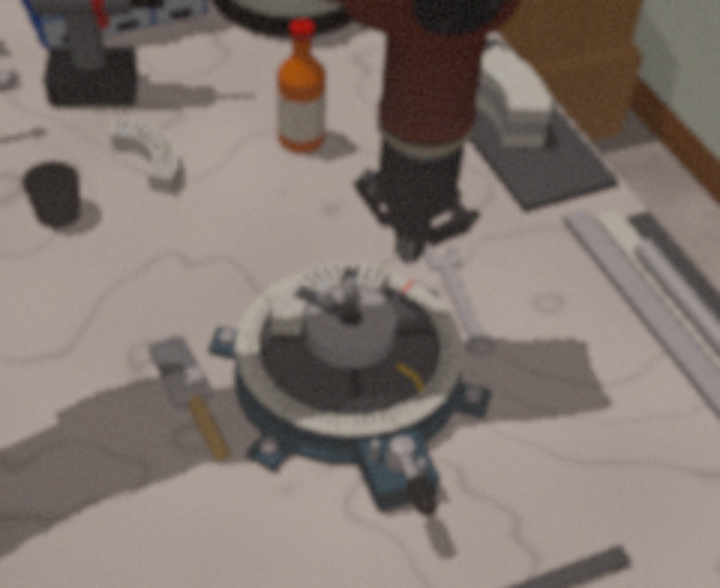

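Call:
send_rows --deltas '[{"linear":[5,2,0],"turn":0,"jaw":0},{"linear":[10,0,0],"turn":0,"jaw":0},{"linear":[10,0,0],"turn":0,"jaw":0},{"linear":[10,0,0],"turn":0,"jaw":0},{"linear":[10,0,0],"turn":0,"jaw":0},{"linear":[10,0,0],"turn":0,"jaw":0},{"linear":[6,0,0],"turn":0,"jaw":0},{"linear":[4,0,0],"turn":0,"jaw":0},{"linear":[0,0,0],"turn":0,"jaw":0},{"linear":[0,0,0],"turn":0,"jaw":0}]'

```text
clock: 5.15
tool_pos: [0.655, -0.0005, 0.265]
tool_rot: [0.316, 0.632, -0.316, 0.633]
contact_force: [0.1, 0.1, 0.2]
grip_width: -0.003
```

```bash
python3 - <<'E'
from h import *
s,M=st()
p,dd=manip.camera('side');cv2.imwrite("pics/s2.png",cv2.resize(p[130:290,220:390,::-1],None,fx=4,fy=3.7))
E
```

```text
t 5.15 pos [ 6.55e-01 -5.00e-04  2.65e-01] F [0.1 0.1 0.2] zyaw -53.12 xax [ 0. -0. -1.] w -0.003
```

View pics/s2.png

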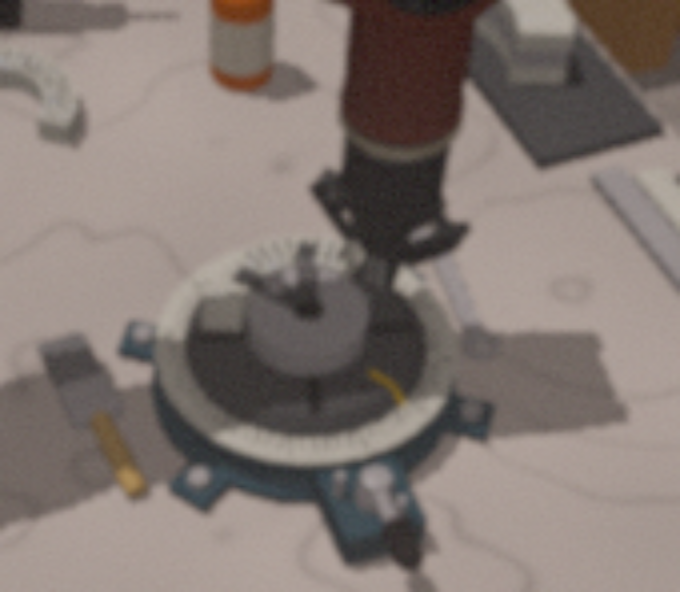

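Call:
send_rows --deltas '[{"linear":[0,0,-2],"turn":0,"jaw":0},{"linear":[0,0,-2],"turn":0,"jaw":0},{"linear":[0,0,-2],"turn":0,"jaw":0},{"linear":[0,0,-2],"turn":0,"jaw":0},{"linear":[0,0,-2],"turn":0,"jaw":0},{"linear":[0,0,-2],"turn":0,"jaw":0},{"linear":[0,0,-2],"turn":0,"jaw":0},{"linear":[0,0,-2],"turn":0,"jaw":0},{"linear":[0,0,0],"turn":0,"jaw":0},{"linear":[0,0,0],"turn":0,"jaw":0}]'

```text
clock: 6.2
tool_pos: [0.6456, 0.0118, 0.2649]
tool_rot: [0.316, 0.632, -0.316, 0.633]
contact_force: [4.4, -2.4, -1.8]
grip_width: 0.001
```

```bash
cat >> h.py <<'E'
c0=np.array([.5865,-.0183]);
def yel(p,z=.068,show=True):
    C=manip.get_calibration('top');hsv=cv2.cvtColor(p,cv2.COLOR_RGB2HSV)
    out={}
    for n,m,zz in(('yel',(hsv[:,:,1]>110)&(hsv[:,:,0]>18)&(hsv[:,:,0]<35),z),('red',(hsv[:,:,1]>100)&((hsv[:,:,0]<10)|(hsv[:,:,0]>170))&(hsv[:,:,2]>80),.057)):
        v,u=np.nonzero(m)
        if len(u)==0: print(n,'none');continue
        X=ray(C,np.c_[u,v],zz)[:,:2]-c0;r=np.hypot(*X.T);k=(r<.12)&(r>.055)
        a=np.degrees(np.arctan2(X[k,1],X[k,0]));print(n,k.sum(),'ang',np.median(a).round(2),a.mean().round(2) if k.any() else '', 'r',r[k].min().round(3),r[k].max().round(3))
def tip(s):
    q=s['tool_pos'][:2]-c0;print('tool r',np.hypot(*q).round(4),'ang',np.degrees(np.arctan2(q[1],q[0])).round(2))
E
python3 - <<'E'
from h import *
s,M=st();tip(s);print('F tool',(M.T@s['contact_force']).round(1))
p,dd=manip.camera('top');yel(p);yel(np.load('pics/top0.npy'))
cv2.imwrite("pics/t3.png",cv2.resize(p[140:260,235:385,::-1],None,fx=5,fy=5,interpolation=cv2.INTER_CUBIC))
E
```

```text
t 6.2 pos [0.6456 0.0118 0.2649] F [ 4.4 -2.4 -1.8] zyaw -53.14 xax [ 0.001 -0.001 -1.   ] w 0.001
tool r 0.0663 ang 27.04
F tool [1.8 2.1 4.5]
yel 23 ang -61.14 -60.77 r 0.063 0.093
red 29 ang -14.55 -12.59 r 0.079 0.104
yel 20 ang -63.37 -63.11 r 0.062 0.092
red 11 ang 30.84 30.84 r 0.097 0.117
```

View pics/t3.png

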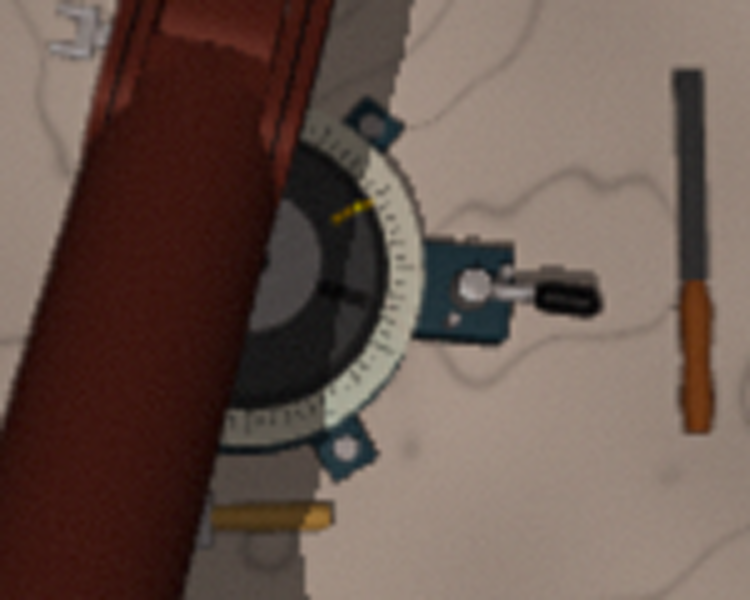

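Call:
send_rows --deltas '[{"linear":[0,0.4,-2.5],"turn":-0.038,"jaw":0},{"linear":[0,0.8,-4.9],"turn":-0.075,"jaw":0},{"linear":[0,0.8,-4.9],"turn":-0.075,"jaw":0},{"linear":[0,0.8,-4.9],"turn":-0.075,"jaw":0},{"linear":[0,0.8,-4.9],"turn":-0.075,"jaw":0},{"linear":[0,0.8,-4.9],"turn":-0.075,"jaw":0},{"linear":[0,0.8,-4.9],"turn":-0.075,"jaw":0},{"linear":[0,0.8,-4.9],"turn":-0.075,"jaw":0},{"linear":[0,0.8,-4.9],"turn":-0.075,"jaw":0},{"linear":[0,0.4,-2.5],"turn":-0.038,"jaw":0}]'

```text
clock: 7.25
tool_pos: [0.6145, 0.0428, 0.265]
tool_rot: [0.087, 0.701, -0.088, 0.702]
contact_force: [5.5, -2.6, -1.9]
grip_width: 0.002
```

```bash
python3 - <<'E'
from h import *
s,M=st();tip(s);print('F tool',(M.T@s['contact_force']).round(1))
E
```

```text
t 7.25 pos [0.6145 0.0428 0.265 ] F [ 5.5 -2.6 -1.9] zyaw -14.25 xax [ 0.002 -0.001 -1.   ] w 0.002
tool r 0.0673 ang 65.38
F tool [ 1.9 -1.1  6. ]
```

Call:
send_rows --deltas '[{"linear":[0,0.3,-2.5],"turn":-0.038,"jaw":0},{"linear":[0,0.7,-4.9],"turn":-0.075,"jaw":0},{"linear":[0,0.7,-4.9],"turn":-0.075,"jaw":0},{"linear":[0,0.7,-4.9],"turn":-0.075,"jaw":0},{"linear":[0,0.7,-4.9],"turn":-0.075,"jaw":0},{"linear":[0,0.7,-4.9],"turn":-0.075,"jaw":0},{"linear":[0,0.7,-4.9],"turn":-0.075,"jaw":0},{"linear":[0,0.7,-4.9],"turn":-0.075,"jaw":0},{"linear":[0,0.7,-4.9],"turn":-0.075,"jaw":0},{"linear":[0,0.4,-2.5],"turn":-0.038,"jaw":0}]'

```text
clock: 8.25
tool_pos: [0.571, 0.0479, 0.2652]
tool_rot: [-0.15, 0.69, 0.15, 0.692]
contact_force: [6.1, 0.8, -2.4]
grip_width: 0.002
```

```bash
python3 - <<'E'
from h import *
s,M=st();tip(s);print('F tool',(M.T@s['contact_force']).round(1))
p,dd=manip.camera('top');yel(p)
q,dd=manip.camera('side')
a=cv2.resize(p[140:260,235:385,::-1],(400,320),interpolation=cv2.INTER_CUBIC)
b=cv2.resize(q[170:290,235:385,::-1],(400,320),interpolation=cv2.INTER_CUBIC)
cv2.imwrite("pics/ts4.png",np.hstack([a,b]))
E
```

```text
t 8.25 pos [0.571  0.0479 0.2652] F [ 6.1  0.8 -2.4] zyaw 24.54 xax [ 0.002  0.001 -1.   ] w 0.002
tool r 0.068 ang 103.16
F tool [ 2.4 -1.8  5.9]
yel 2 ang -73.62 -73.62 r 0.071 0.077
red 39 ang 54.31 54.56 r 0.063 0.12
```

View pics/ts4.png

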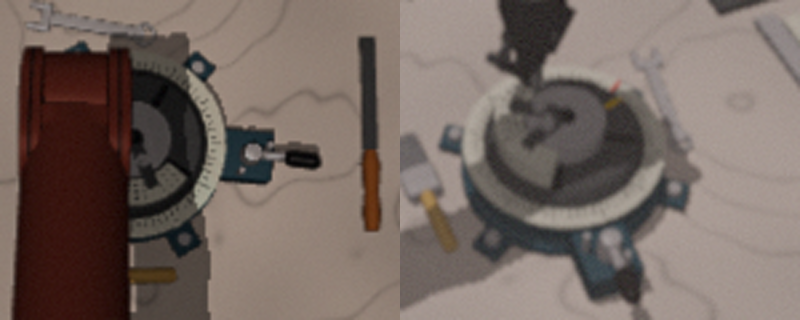

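Call:
send_rows --deltas '[{"linear":[0,0.2,-1.7],"turn":-0.026,"jaw":0},{"linear":[0,0.2,-1.7],"turn":-0.026,"jaw":0},{"linear":[0,0.2,-1.7],"turn":-0.026,"jaw":0},{"linear":[0,0.2,-1.7],"turn":-0.026,"jaw":0},{"linear":[0,0.2,-1.7],"turn":-0.026,"jaw":0},{"linear":[0,0.2,-1.7],"turn":-0.026,"jaw":0},{"linear":[0,0.2,-1.7],"turn":-0.026,"jaw":0},{"linear":[0,0.2,-1.7],"turn":-0.026,"jaw":0},{"linear":[0,0,0],"turn":0,"jaw":0},{"linear":[0,0,0],"turn":0,"jaw":0}]'

```text
clock: 9.35
tool_pos: [0.5582, 0.0431, 0.2651]
tool_rot: [-0.22, 0.672, 0.22, 0.672]
contact_force: [2.6, 4.5, 1.6]
grip_width: 0.001
```

```bash
cat >> h.py <<'E'
def sidemeas(q):
    C=manip.get_calibration('side')
    a=q.astype(int);roi=np.zeros(q.shape[:2],bool);roi[185:245,290:345]=1
    hsv=cv2.cvtColor(q,cv2.COLOR_RGB2HSV)
    for n,m in(('yel',roi&(hsv[:,:,1]>120)&(hsv[:,:,0]>=14)&(hsv[:,:,0]<35)),('red',roi&(hsv[:,:,1]>90)&((hsv[:,:,0]<9)|(hsv[:,:,0]>170)))):
        v,u=np.nonzero(m)
        for z in ((.057,.066,.075) if n=='yel' else (.057,)):
            X=ray(C,np.c_[u,v],z)[:,:2]-c0;r=np.hypot(*X.T);w=np.degrees(np.arctan2(X[:,1],X[:,0]))
            print(n,z,len(u),'ang',np.median(w).round(2),w.mean().round(2),'r',r.min().round(3),r.max().round(3))
E
python3 - <<'E'
from h import *
s,M=st();tip(s);print('F tool',(M.T@s['contact_force']).round(1))
q,dd=manip.camera('side');np.save('pics/s5.npy',q);sidemeas(q)
cv2.imwrite("pics/s5.png",cv2.resize(q[180:260,260:360,::-1],(800,600),interpolation=cv2.INTER_CUBIC))
q=np.load('pics/side0.npy');sidemeas(q)
C=manip.get_calibration('side')
o,i=ringfit(C,q)
for P in (o,i):
    w=circ(P); e=np.hypot(P[:,0]-w[0],P[:,1]-w[1])-w[2]; print(w,np.median(abs(e)))
E
```

```text
t 9.35 pos [0.5582 0.0431 0.2651] F [2.6 4.5 1.6] zyaw 36.26 xax [ 0.     0.001 -1.   ] w 0.001
tool r 0.0676 ang 114.75
F tool [-1.6  2.1  4.8]
yel 0.057 8 ang 34.42 34.31 r 0.079 0.093
yel 0.066 8 ang 31.83 31.88 r 0.072 0.086
yel 0.075 8 ang 28.77 29.01 r 0.066 0.08
red 0.057 1 ang 33.39 33.39 r 0.1 0.1
yel 0.057 28 ang -55.06 -55.03 r 0.052 0.086
yel 0.066 28 ang -60.06 -59.92 r 0.055 0.089
yel 0.075 28 ang -64.47 -64.37 r 0.059 0.093
red 0.057 1 ang 32.95 32.95 r 0.111 0.111
[ 0.58513148 -0.01534255  0.11958253] 0.0013553586522225339
[ 0.58467593 -0.01456346  0.09389379] 0.000691842474571415
```

View pics/s5.png

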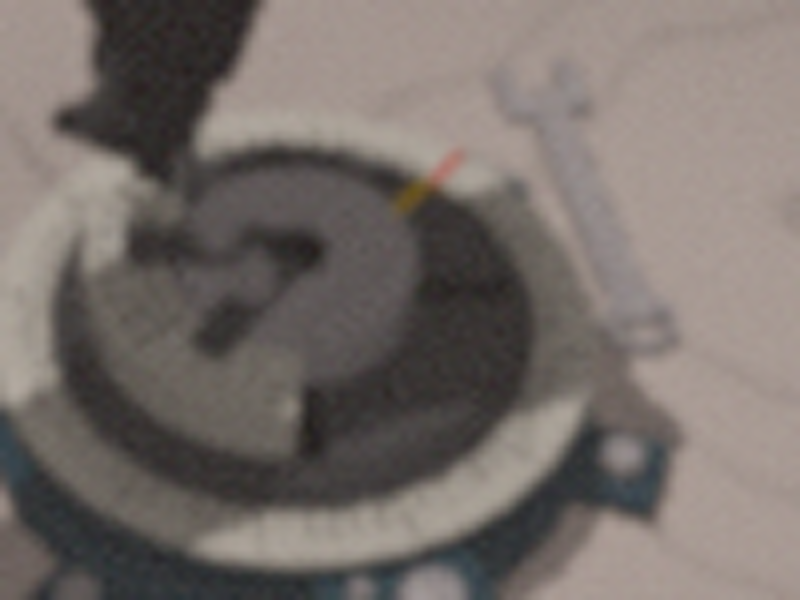

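```bash
python3 - <<'E'
from h import *
C=manip.get_calibration('side')
cs=np.array([.5848,-.0149])
for f in('pics/side0.npy','pics/s5.npy'):
    a=np.load(f).astype(float);roi=np.zeros(a.shape[:2],bool);roi[185:245,300:345]=1
    ye=np.minimum(a[:,:,0],a[:,:,1])-a[:,:,2];re=a[:,:,0]-np.maximum(a[:,:,1],a[:,:,2])
    rm=roi&(re-np.median(re[roi])>22)&(re>ye); ym=roi&(ye-np.median(ye[roi])>18)
    for n,m,w in(('yel',ym,ye),('red',rm,re)):
        v,u=np.nonzero(m);W=w[v,u]
        print(n,[(int(x),int(y),int(k)) for x,y,k in zip(u,v,W)][:24] if len(u)<60 else len(u))
        for z in ((.060,.066,.072) if n=='yel' else (.057,)):
            X=ray(C,np.c_[u,v],z)[:,:2]-cs;an=np.degrees(np.arctan2(X[:,1],X[:,0]));print(n,z,np.average(an,weights=W).round(2),np.hypot(*X.T).min(),np.hypot(*X.T).max())
    # predicted px: goal line from r=.062,z=.075 to r=.096,z=.057 at red angle
E
```

```text
yel [(313, 229, 30), (312, 230, 45), (313, 230, 58), (314, 230, 48), (312, 231, 42), (313, 231, 66), (314, 231, 69), (315, 231, 56), (316, 231, 34), (313, 232, 43), (314, 232, 60), (315, 232, 72), (316, 232, 65), (317, 232, 46), (314, 233, 25), (315, 233, 54), (316, 233, 72), (317, 233, 69), (318, 233, 44), (316, 234, 41), (317, 234, 63), (318, 234, 58), (319, 234, 37), (317, 235, 31)]
yel 0.06 -56.97 0.05690817466534751 0.09519780151910556
yel 0.066 -60.02 0.05890842779638966 0.09755191504561316
yel 0.072 -62.9 0.06116927226281895 0.10003440317963448
red [(316, 200, 32), (317, 200, 34), (315, 201, 36), (316, 201, 51), (317, 201, 33), (314, 202, 33), (315, 202, 51), (316, 202, 40), (314, 203, 42), (315, 203, 40), (314, 204, 33)]
red 0.057 30.92 0.09645949374321805 0.11645890100426176
yel [(311, 204, 26), (312, 204, 37), (313, 204, 28), (310, 205, 24), (311, 205, 51), (312, 205, 45), (313, 205, 29), (310, 206, 39), (311, 206, 44), (312, 206, 29), (309, 207, 25), (310, 207, 40), (311, 207, 26)]
yel 0.06 31.39 0.07414999990784986 0.09226854516587835
yel 0.066 29.59 0.06979982907308142 0.08790551765285423
yel 0.072 27.58 0.06554162313343004 0.0836233539576678
red [(316, 200, 35), (317, 200, 35), (315, 201, 37), (316, 201, 49), (317, 201, 35), (314, 202, 35), (315, 202, 52), (316, 202, 43), (314, 203, 47), (315, 203, 46), (314, 204, 38)]
red 0.057 30.91 0.09645949374321805 0.11645890100426176
```

Call:
send_rows --deltas '[{"linear":[0,0.1,-0.6],"turn":-0.01,"jaw":0},{"linear":[0,0.1,-0.6],"turn":-0.01,"jaw":0},{"linear":[0,0.1,-0.6],"turn":-0.01,"jaw":0},{"linear":[0,0.1,-0.6],"turn":-0.01,"jaw":0},{"linear":[0,0.1,-0.6],"turn":-0.01,"jaw":0},{"linear":[0,0,0],"turn":0,"jaw":0},{"linear":[0,0,0],"turn":0,"jaw":0},{"linear":[0,0,0],"turn":0,"jaw":0},{"linear":[0,0,0],"turn":0,"jaw":0},{"linear":[0,0,0],"turn":0,"jaw":0}]'

```text
clock: 10.4
tool_pos: [0.5554, 0.0418, 0.265]
tool_rot: [-0.236, 0.666, 0.237, 0.666]
contact_force: [1.4, 4.7, 2.5]
grip_width: -0.001
```

```bash
cat >> h.py <<'E'
def sm(a):
    C=manip.get_calibration('side');cs=np.array([.5848,-.0149])
    a=a.astype(float);roi=np.zeros(a.shape[:2],bool);roi[185:245,300:345]=1
    ye=np.minimum(a[:,:,0],a[:,:,1])-a[:,:,2];re=a[:,:,0]-np.maximum(a[:,:,1],a[:,:,2])
    rm=roi&(re-np.median(re[roi])>22)&(re>ye); ym=roi&(ye-np.median(ye[roi])>18)
    for n,m,w in(('yel',ym,ye),('red',rm,re)):
        v,u=np.nonzero(m);W=w[v,u];print(n,len(u),np.average(u,weights=W).round(2),np.average(v,weights=W).round(2),end=' ')
        for z in ((.060,.066,.072) if n=='yel' else (.057,)):
            X=ray(C,np.c_[u,v],z)[:,:2]-cs;an=np.degrees(np.arctan2(X[:,1],X[:,0]));print(z,np.average(an,weights=W).round(2),np.hypot(*X.T).min().round(3),np.hypot(*X.T).max().round(3))
E
python3 - <<'E'
from h import *
s,M=st();tip(s);print('F tool',(M.T@s['contact_force']).round(1))
q,dd=manip.camera('side');np.save('pics/s6.npy',q);sm(q)
cv2.imwrite("pics/s6.png",cv2.resize(q[180:240,280:360,::-1],(800,600),interpolation=cv2.INTER_CUBIC))
C=manip.get_calibration('side')
for a in (29,31,33):
  r=np.radians(a);print(a,[proj(C,[.5848+R*np.cos(r),-.0149+R*np.sin(r),z])[0].round(2) for R,z in((.07,.074),(.085,.066),(.096,.057),(.106,.057))])
E
```

```text
t 10.4 pos [0.5554 0.0418 0.265 ] F [1.4 4.7 2.5] zyaw 39.13 xax [ 0.     0.001 -1.   ] w -0.001
tool r 0.0676 ang 117.34
F tool [-2.5  2.8  4.1]
yel 7 310.03 205.03 0.06 34.09 0.078 0.088
0.066 32.41 0.073 0.084
0.072 30.53 0.069 0.08
red 11 315.34 201.78 0.057 30.9 0.096 0.116
29 [array([309.8 , 205.71]), array([312.43, 204.52]), array([314.26, 204.29]), array([316.09, 202.46])]
31 [array([309.17, 205.34]), array([311.68, 204.08]), array([313.41, 203.8 ]), array([315.15, 201.92])]
33 [array([308.52, 204.99]), array([310.9 , 203.66]), array([312.55, 203.32]), array([314.19, 201.4 ])]
```

View pics/s6.png

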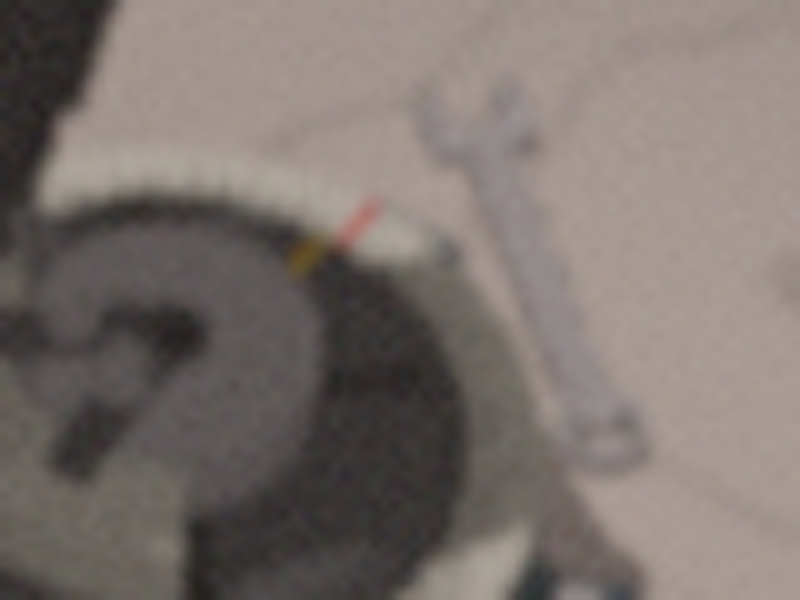

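Call:
send_rows --deltas '[{"linear":[0,0,3],"turn":0,"jaw":0},{"linear":[0,0,5],"turn":0,"jaw":0},{"linear":[0,0,5],"turn":0,"jaw":0},{"linear":[-10,0,3],"turn":0,"jaw":0},{"linear":[-20,0,0],"turn":0,"jaw":0},{"linear":[-20,0,0],"turn":0.128,"jaw":0},{"linear":[-20,0,0],"turn":0.128,"jaw":0},{"linear":[-20,0,0],"turn":0.128,"jaw":0},{"linear":[-10,0,0],"turn":0.128,"jaw":0},{"linear":[0,0,0],"turn":0.128,"jaw":0}]'

```text
clock: 11.45
tool_pos: [0.5683, 0.0506, 0.3673]
tool_rot: [-0.013, 0.706, 0.013, 0.708]
contact_force: [0.7, -0.1, -0.3]
grip_width: -0.003
```

Call:
send_rows --deltas '[{"linear":[0,0,0],"turn":0.128,"jaw":0},{"linear":[0,-15,3],"turn":0,"jaw":0},{"linear":[0,-35,8],"turn":0,"jaw":0},{"linear":[0,-35,8],"turn":0,"jaw":0},{"linear":[0,-35,8],"turn":0,"jaw":0},{"linear":[0,-35,8],"turn":0,"jaw":0},{"linear":[0,-35,8],"turn":0,"jaw":0},{"linear":[0,-35,8],"turn":0,"jaw":0},{"linear":[0,-35,8],"turn":0,"jaw":0},{"linear":[0,-19,4],"turn":0,"jaw":0}]'

```text
clock: 12.45
tool_pos: [0.6057, -0.2374, 0.3652]
tool_rot: [0.029, 0.707, -0.031, 0.706]
contact_force: [0.1, -0.3, 0.1]
grip_width: -0.003
```

```bash
python3 - <<'E'
from h import *
s,M=st();print(s['qpos'].round(2))
p,dd=manip.camera('top');np.save('pics/t7.npy',p);yel(p)
q,dd=manip.camera('side');sm(q)
a=cv2.resize(p[140:260,235:385,::-1],(400,320),interpolation=cv2.INTER_CUBIC)
b=cv2.resize(p[150:200,250:312,::-1],(400,320),interpolation=cv2.INTER_CUBIC)
cv2.imwrite("pics/ts7.png",np.hstack([a,b]))
E
```

```text
t 12.45 pos [ 0.6057 -0.2374  0.3652] F [ 0.1 -0.3  0.1] zyaw -4.84 xax [-0.    -0.002 -1.   ] w -0.003
[-0.23  0.42  0.72  1.54 -0.28  1.28  0.44]
yel 19 ang 28.96 28.97 r 0.064 0.091
red 10 ang 30.97 30.95 r 0.099 0.117
yel 16 310.4 204.8 0.06 33.75 0.074 0.094
0.066 32.08 0.07 0.089
0.072 30.22 0.066 0.085
red 13 318.42 202.89 0.057 26.78 0.096 0.153
```

View pics/ts7.png

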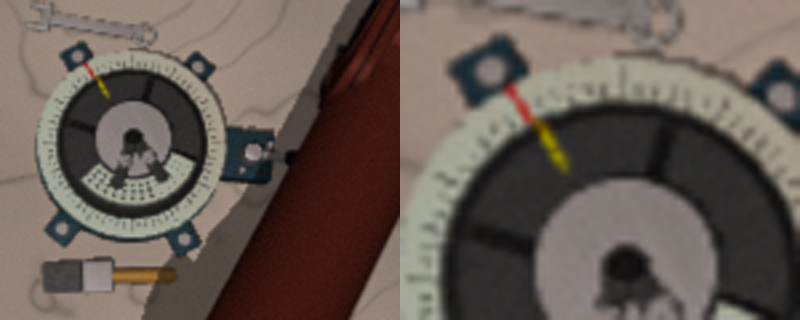

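```bash
python3 - <<'E'
from h import *
C=manip.get_calibration('top')
for f in('pics/top0.npy','pics/t7.npy'):
    a=np.load(f).astype(float);ye=np.minimum(a[:,:,0],a[:,:,1])-a[:,:,2];re=a[:,:,0]-np.maximum(a[:,:,1],a[:,:,2])
    o,i=ringfit(C,np.load(f)); print('centre',circ(o),circ(i))
    for n,w,th in(('yel',ye,22),('red',re,35)):
        v,u=np.nonzero(w>th);
        X=ray(C,np.c_[u,v],.066)[:,:2]-c0;r=np.hypot(*X.T);k=(r>.055)&(r<.12);
        if n=='yel': k&=r<.1
        if n=='red': k&=abs(np.degrees(np.arctan2(X[:,1],X[:,0]))-31)<8
        u,v=u[k],v[k];W=w[v,u]
        for z in((.057,.066,.075) if n=='yel' else (.057,)):
            X=ray(C,np.c_[u,v],z)[:,:2]-c0;an=np.degrees(np.arctan2(X[:,1],X[:,0]));r=np.hypot(*X.T)
            print(n,z,len(u),np.average(an,weights=W).round(2),[(round(float(np.average(an[m],weights=W[m])),1)) for m in (r<.07,(r>=.07)&(r<.08),(r>=.08)&(r<.09),r>=.09) if m.any()],r.min().round(3),r.max().round(3))
d0=np.load('pics/top0d.npy');print(d0[180:187,300:312].round(3))
E
```

```text
centre [ 0.58644224 -0.01825952  0.11732901] [ 0.58657108 -0.01837197  0.09449282]
yel 0.057 21 -62.11 [-61.3, -62.1, -62.4, -62.7] 0.063 0.097
yel 0.066 21 -62.77 [-62.4, -62.4, -63.1, -63.9] 0.062 0.095
yel 0.075 21 -63.46 [-62.9, -63.8, -63.6, -64.1] 0.061 0.094
red 0.057 12 30.86 [30.9] 0.097 0.119
centre [ 0.58644618 -0.01827923  0.1173548 ] [ 0.58665874 -0.018291    0.09446229]
yel 0.057 22 28.31 [28.2, 28.0, 28.5, 28.7] 0.065 0.097
yel 0.066 22 28.94 [28.9, 28.6, 29.0, 29.8] 0.064 0.096
yel 0.075 22 29.59 [29.1, 29.8, 29.4, 30.6] 0.063 0.094
red 0.057 12 30.85 [30.8] 0.097 0.119
[[1.438 1.438 1.441 1.438 1.433 1.431 1.432 1.446 1.447 1.454 1.46  1.456]
 [1.437 1.438 1.438 1.437 1.432 1.433 1.43  1.435 1.444 0.    1.453 1.455]
 [1.432 1.428 1.436 1.433 1.438 1.435 1.438 1.434 1.444 1.441 1.449 1.453]
 [1.432 1.431 1.436 1.433 1.438 1.426 1.442 1.43  1.44  1.444 1.442 1.454]
 [1.439 1.436 1.435 1.435 1.433 1.432 1.435 1.437 1.438 1.435 1.446 1.444]
 [1.425 1.432 1.435 1.436 1.43  1.424 1.427 1.439 1.429 1.438 1.45  1.446]
 [1.421 1.428 1.431 1.427 1.434 1.435 1.429 1.429 1.434 1.437 1.443 1.451]]
```

Call:
send_rows --deltas '[{"linear":[0,19,-4],"turn":0,"jaw":0},{"linear":[0,35,-8],"turn":0,"jaw":0},{"linear":[0,35,-8],"turn":0,"jaw":0},{"linear":[0,35,-8],"turn":0,"jaw":0},{"linear":[0,35,-8],"turn":0,"jaw":0},{"linear":[0,35,-8],"turn":0,"jaw":0},{"linear":[0,35,-8],"turn":0,"jaw":0},{"linear":[0,35,-8],"turn":0,"jaw":0},{"linear":[0,15,-3],"turn":0,"jaw":0},{"linear":[0,0,0],"turn":-0.13,"jaw":0}]'

```text
clock: 13.55
tool_pos: [0.5673, 0.0539, 0.3648]
tool_rot: [-0.018, 0.707, 0.019, 0.707]
contact_force: [-0.0, -0.0, -0.2]
grip_width: 0.0
```

Call:
send_rows --deltas '[{"linear":[0,0,0],"turn":-0.13,"jaw":0},{"linear":[0,0,0],"turn":-0.13,"jaw":0},{"linear":[0,0,0],"turn":-0.13,"jaw":0},{"linear":[0,0,0],"turn":-0.13,"jaw":0},{"linear":[10,0,0],"turn":-0.14,"jaw":0},{"linear":[10,0,0],"turn":0,"jaw":0},{"linear":[0,0,0],"turn":0,"jaw":0},{"linear":[0,0,0],"turn":0,"jaw":0},{"linear":[0,0,0],"turn":0,"jaw":0},{"linear":[0,0,0],"turn":0,"jaw":0}]'

```text
clock: 14.55
tool_pos: [0.5678, 0.0508, 0.3451]
tool_rot: [-0.244, 0.664, 0.244, 0.664]
contact_force: [0.4, -0.1, 0.1]
grip_width: 0.001
```

```bash
python3 - <<'E'
from h import *
s,M=st()
print((M.T@(np.r_[.5653,.0507,.265]-s['tool_pos'])*1000).round(1))
E
```

```text
t 14.55 pos [0.5678 0.0508 0.3451] F [ 0.4 -0.1  0.1] zyaw 40.34 xax [ 0.001  0.    -1.   ] w 0.001
[80.1  1.6 -2. ]
```

Call:
send_rows --deltas '[{"linear":[10,1.5,0],"turn":0,"jaw":0},{"linear":[20,0,0],"turn":0,"jaw":0},{"linear":[20,0,0],"turn":0,"jaw":0},{"linear":[20,0,0],"turn":0,"jaw":0},{"linear":[10,0,0],"turn":0,"jaw":0},{"linear":[0,0,-4],"turn":0,"jaw":0},{"linear":[0,0,-4],"turn":0,"jaw":0},{"linear":[0,0,-4],"turn":0,"jaw":0},{"linear":[0,0,-2],"turn":0,"jaw":0},{"linear":[0,0,0],"turn":0,"jaw":0}]'

```text
clock: 15.55
tool_pos: [0.556, 0.0426, 0.2654]
tool_rot: [-0.244, 0.663, 0.244, 0.664]
contact_force: [0.4, -0.0, 0.0]
grip_width: 0.004
```

```bash
python3 - <<'E'
from h import *
s,M=st();tip(s);print('F tool',(M.T@s['contact_force']).round(1))
print((M.T@(np.r_[.5539,.0409,.265]-s['tool_pos'])*1000).round(1))
E
```

```text
t 15.55 pos [0.556  0.0426 0.2654] F [ 0.4 -0.   0. ] zyaw 40.37 xax [ 0.001  0.    -1.   ] w 0.004
tool r 0.0681 ang 116.62
F tool [-0.  -0.3  0.3]
[ 0.4  0.1 -2.7]
```

Call:
send_rows --deltas '[{"linear":[0,0,-0.6],"turn":0,"jaw":0},{"linear":[0,0,-0.6],"turn":0,"jaw":0},{"linear":[0,0,-0.6],"turn":0,"jaw":0},{"linear":[0,0,-0.6],"turn":0,"jaw":0},{"linear":[0,0,-0.6],"turn":0,"jaw":0},{"linear":[0,0,0],"turn":0,"jaw":0},{"linear":[0,0,0],"turn":0,"jaw":0},{"linear":[0,0,0],"turn":0,"jaw":0},{"linear":[0,0,0],"turn":0,"jaw":0},{"linear":[0,0,0],"turn":0,"jaw":0}]'

```text
clock: 16.55
tool_pos: [0.5539, 0.0411, 0.2649]
tool_rot: [-0.244, 0.663, 0.244, 0.664]
contact_force: [3.6, 4.2, 1.8]
grip_width: 0.0
```

```bash
python3 - <<'E'
from h import *
s,M=st();tip(s);print('F tool',(M.T@s['contact_force']).round(1))
q,dd=manip.camera('side');sm(q)
E
```

```text
t 16.55 pos [0.5539 0.0411 0.2649] F [3.6 4.2 1.8] zyaw 40.4 xax [ 0.  0. -1.] w 0.0
tool r 0.0678 ang 118.72
F tool [-1.8  0.8  5.5]
yel 12 310.28 204.31 0.06 34.7 0.078 0.094
0.066 33.11 0.073 0.089
0.072 31.34 0.069 0.085
red 11 315.33 201.77 0.057 30.93 0.096 0.116
```

Call:
send_rows --deltas '[{"linear":[0,0,3],"turn":0,"jaw":0},{"linear":[0,0,5],"turn":0,"jaw":0},{"linear":[0,0,5],"turn":0,"jaw":0},{"linear":[-10,0,3],"turn":0,"jaw":0},{"linear":[-20,0,0],"turn":0,"jaw":0},{"linear":[-20,0,0],"turn":0.13,"jaw":0},{"linear":[-20,0,0],"turn":0.13,"jaw":0},{"linear":[-20,0,0],"turn":0.13,"jaw":0},{"linear":[-10,0,0],"turn":0.13,"jaw":0},{"linear":[0,0,0],"turn":0.13,"jaw":0}]'

```text
clock: 17.6
tool_pos: [0.5665, 0.0511, 0.3672]
tool_rot: [-0.017, 0.706, 0.018, 0.708]
contact_force: [0.9, -0.4, -0.1]
grip_width: 0.0
```

Call:
send_rows --deltas '[{"linear":[0,0,0],"turn":0.14,"jaw":0},{"linear":[0,-15,3],"turn":0,"jaw":0},{"linear":[0,-35,8],"turn":0,"jaw":0},{"linear":[0,-35,8],"turn":0,"jaw":0},{"linear":[0,-35,8],"turn":0,"jaw":0},{"linear":[0,-35,8],"turn":0,"jaw":0},{"linear":[0,-35,8],"turn":0,"jaw":0},{"linear":[0,-35,8],"turn":0,"jaw":0},{"linear":[0,-35,8],"turn":0,"jaw":0},{"linear":[0,-19,4],"turn":0,"jaw":0}]'

```text
clock: 18.6
tool_pos: [0.604, -0.2369, 0.3652]
tool_rot: [0.029, 0.707, -0.03, 0.706]
contact_force: [0.0, 0.0, -0.2]
grip_width: 0.002
```

```bash
cat >> h.py <<'E'
def tm(a):
    C=manip.get_calibration('top');a=a.astype(float);ye=np.minimum(a[:,:,0],a[:,:,1])-a[:,:,2];re=a[:,:,0]-np.maximum(a[:,:,1],a[:,:,2])
    for n,w,th in(('yel',ye,22),('red',re,35)):
        v,u=np.nonzero(w>th);X=ray(C,np.c_[u,v],.066)[:,:2]-c0;r=np.hypot(*X.T);k=(r>.055)&(r<(.1 if n=='yel' else .12))&(abs(np.degrees(np.arctan2(X[:,1],X[:,0]))-31)<8)
        u,v=u[k],v[k];W=w[v,u]
        for z in((.057,.066,.075) if n=='yel' else (.057,)):
            X=ray(C,np.c_[u,v],z)[:,:2]-c0;an=np.degrees(np.arctan2(X[:,1],X[:,0]));print(n,z,len(u),np.average(an,weights=W).round(2))
E
python3 - <<'E'
from h import *
s,M=st()
for k in range(2): p,dd=manip.camera('top');tm(p)
cv2.imwrite("pics/t9.png",cv2.resize(p[140:220,245:345,::-1],(800,600),interpolation=cv2.INTER_CUBIC))
print((M.T@(np.r_[.605,-.2315,.243]-s['tool_pos'])*1000).round(1))
E
```

```text
t 18.6 pos [ 0.604  -0.2369  0.3652] F [ 0.   0.  -0.2] zyaw -4.8 xax [-0.    -0.002 -1.   ] w 0.002
yel 0.057 23 29.66
yel 0.066 23 30.32
yel 0.075 23 30.99
red 0.057 13 30.85
yel 0.057 23 29.67
yel 0.066 23 30.33
yel 0.075 23 31.01
red 0.057 13 30.85
[122.2   5.7   0.6]
```

View pics/t9.png

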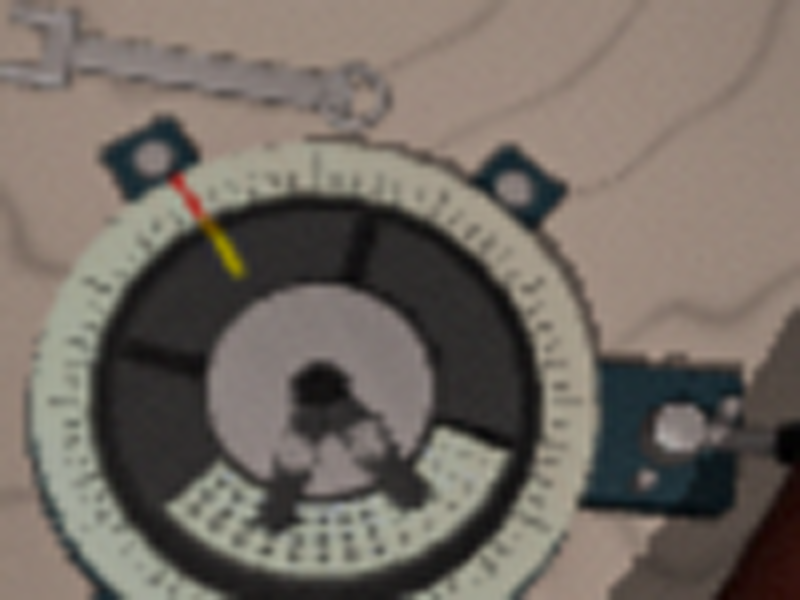

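Call:
send_rows --deltas '[{"linear":[10,5,0],"turn":0,"jaw":0},{"linear":[20,0,0],"turn":0,"jaw":0},{"linear":[20,0,0],"turn":0,"jaw":0},{"linear":[20,0,0],"turn":0,"jaw":0},{"linear":[20,0,0],"turn":0,"jaw":0},{"linear":[20,0,0],"turn":0,"jaw":0},{"linear":[12,0,0],"turn":0,"jaw":0},{"linear":[0,0,0],"turn":0,"jaw":0},{"linear":[0,0,0],"turn":0,"jaw":0},{"linear":[0,0,0],"turn":0,"jaw":0}]'

```text
clock: 19.7
tool_pos: [0.6059, -0.227, 0.2438]
tool_rot: [0.03, 0.706, -0.03, 0.707]
contact_force: [-0.2, 0.8, 0.2]
grip_width: 0.0
```

```bash
python3 - <<'E'
from h import *
s,M=st()
q,dd=manip.camera('side')
cv2.imwrite("pics/s10.png",cv2.resize(q[180:300,250:410,::-1],(800,600),interpolation=cv2.INTER_CUBIC))
E
```

```text
t 19.7 pos [ 0.6059 -0.227   0.2438] F [-0.2  0.8  0.2] zyaw -4.83 xax [ 0.002 -0.    -1.   ] w 0.0
```

View pics/s10.png

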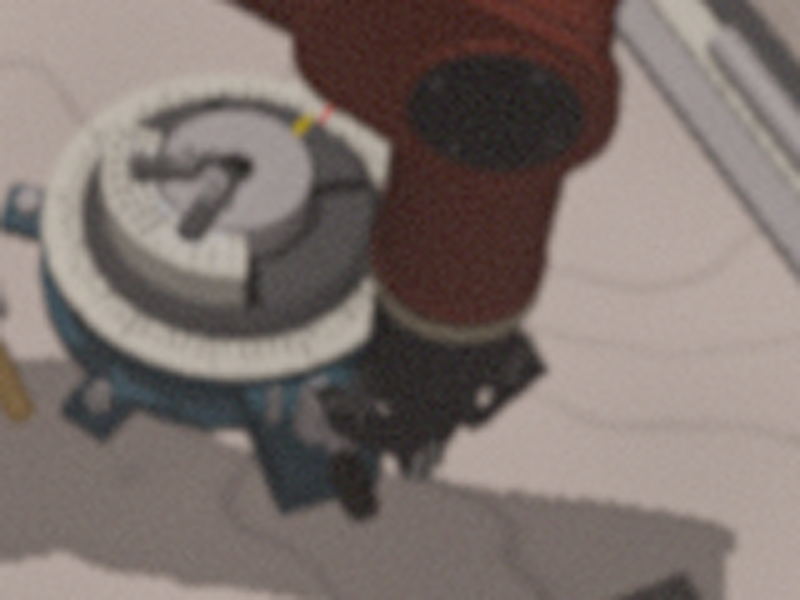

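Call:
send_rows --deltas '[{"linear":[0,-1.5,-3],"turn":0,"jaw":0},{"linear":[0,-1.5,-3],"turn":0,"jaw":0},{"linear":[0,0,-3],"turn":0,"jaw":0},{"linear":[0,0,-2],"turn":0,"jaw":0},{"linear":[0,-1.5,-3.6],"turn":0.06,"jaw":0},{"linear":[0,-1.5,-3.6],"turn":0.06,"jaw":0},{"linear":[0,-1.5,-3.6],"turn":0.06,"jaw":0},{"linear":[0,-1.5,-3.6],"turn":0.06,"jaw":0},{"linear":[0,-1.5,-3.6],"turn":0.06,"jaw":0},{"linear":[0,0,0],"turn":0,"jaw":0}]'

```text
clock: 20.75
tool_pos: [0.5754, -0.2325, 0.243]
tool_rot: [0.136, 0.694, -0.135, 0.694]
contact_force: [2.0, 1.3, 0.3]
grip_width: 0.0
```

```bash
cat >> h.py <<'E'
pv=np.array([.5742,-.1678])
def lev():
    s,M=st();q=M.T@np.r_[s['tool_pos'][:2]-pv,0];print('rel pivot tool y,z',(q[1:]*1000).round(1),'F tool',(M.T@s['contact_force']).round(1),'T',s['ft_torque'].round(2))
    return s,M
E
python3 - <<'E'
from h import *
lev()
q,dd=manip.camera('side')
cv2.imwrite("pics/s11.png",cv2.resize(q[180:300,250:410,::-1],(800,600),interpolation=cv2.INTER_CUBIC))
E
```

```text
t 20.75 pos [ 0.5754 -0.2325  0.243 ] F [2.  1.3 0.3] zyaw -22.1 xax [ 0.001  0.    -1.   ] w 0.0
rel pivot tool y,z [-59.4  25.5] F tool [-0.3  1.9  1.4] T [ 0.19 -0.42 -0.01]
```

View pics/s11.png

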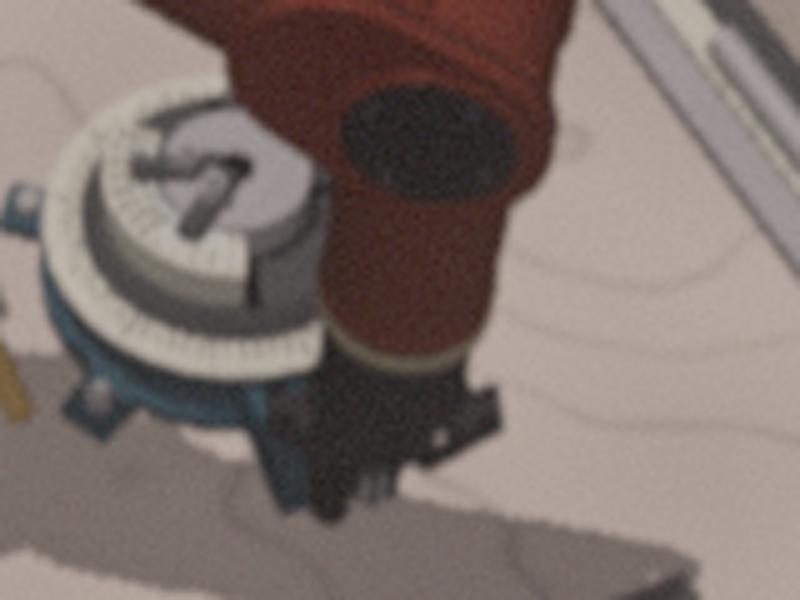

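Call:
send_rows --deltas '[{"linear":[0,-1.5,-3.6],"turn":0.06,"jaw":0},{"linear":[0,-1.5,-3.6],"turn":0.06,"jaw":0},{"linear":[0,-1.5,-3.6],"turn":0.06,"jaw":0},{"linear":[0,-1.5,-3.6],"turn":0.06,"jaw":0},{"linear":[0,-1.5,-3.6],"turn":0.06,"jaw":0},{"linear":[0,-1.5,-3.6],"turn":0.06,"jaw":0},{"linear":[0,-1.5,-3.6],"turn":0.06,"jaw":0},{"linear":[0,-1.5,-3.6],"turn":0.06,"jaw":0},{"linear":[0,-1.5,-3.6],"turn":0.06,"jaw":0},{"linear":[0,-1.5,-3.6],"turn":0.06,"jaw":0}]'

```text
clock: 21.8
tool_pos: [0.5386, -0.2231, 0.2433]
tool_rot: [0.334, 0.622, -0.334, 0.624]
contact_force: [3.3, -1.3, -1.0]
grip_width: 0.003
```

```bash
python3 - <<'E'
from h import *
lev()
E
```

```text
t 21.8 pos [ 0.5386 -0.2231  0.2433] F [ 3.3 -1.3 -1. ] zyaw -56.46 xax [ 0.002 -0.001 -1.   ] w 0.003
rel pivot tool y,z [-60.2  26.4] F tool [1.1 2.  2.9] T [-0.22 -0.84 -0.04]
```

Call:
send_rows --deltas '[{"linear":[0,-1.5,-3.7],"turn":0.06,"jaw":0},{"linear":[0,-1.5,-3.7],"turn":0.06,"jaw":0},{"linear":[0,-1.5,-3.7],"turn":0.06,"jaw":0},{"linear":[0,-1.5,-3.7],"turn":0.06,"jaw":0},{"linear":[0,-1.5,-3.7],"turn":0.06,"jaw":0},{"linear":[0,-1.5,-3.7],"turn":0.06,"jaw":0},{"linear":[0,-1.5,-3.7],"turn":0.06,"jaw":0},{"linear":[0,-1,-2.4],"turn":0.04,"jaw":0},{"linear":[0,0,0],"turn":0,"jaw":0},{"linear":[0,0,0],"turn":0,"jaw":0}]'

```text
clock: 22.8
tool_pos: [0.5173, -0.2016, 0.2431]
tool_rot: [0.467, 0.53, -0.467, 0.531]
contact_force: [2.8, -2.2, 1.9]
grip_width: 0.003
```

```bash
python3 - <<'E'
from h import *
lev()
q,dd=manip.camera('side')
p,dd=manip.camera('top');tm(p)
cv2.imwrite("pics/s12.png",np.hstack([cv2.resize(q[180:300,230:390,::-1],(400,300),interpolation=cv2.INTER_CUBIC),cv2.resize(p[150:240,250:370,::-1],(400,300),interpolation=cv2.INTER_CUBIC)]))
E
```

```text
t 22.8 pos [ 0.5173 -0.2016  0.2431] F [ 2.8 -2.2  1.9] zyaw -82.67 xax [ 0.001 -0.001 -1.   ] w 0.003
rel pivot tool y,z [-60.8  26.3] F tool [-1.9  2.5  2.6] T [-0.5  -0.57 -0.01]
yel 0.057 23 29.66
yel 0.066 23 30.32
yel 0.075 23 31.0
red 0.057 13 30.85
```

View pics/s12.png

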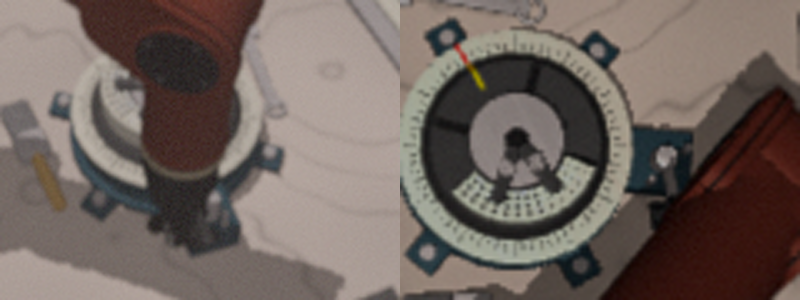

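Call:
send_rows --deltas '[{"linear":[0,-0.7,-1.8],"turn":0.03,"jaw":0},{"linear":[0,-0.7,-1.8],"turn":0.03,"jaw":0},{"linear":[0,-0.7,-1.8],"turn":0.03,"jaw":0},{"linear":[0,-0.7,-1.8],"turn":0.03,"jaw":0},{"linear":[0,-0.3,-1.0],"turn":0.015,"jaw":0},{"linear":[0,0,-1],"turn":0,"jaw":0},{"linear":[0,0,-1],"turn":0,"jaw":0},{"linear":[0,0,0],"turn":0,"jaw":0},{"linear":[0,0,0],"turn":0,"jaw":0},{"linear":[0,0,0],"turn":0,"jaw":0}]'

```text
clock: 23.9
tool_pos: [0.5132, -0.192, 0.243]
tool_rot: [-0.502, -0.497, 0.503, -0.498]
contact_force: [2.0, -5.0, 4.2]
grip_width: -0.002
```

```bash
python3 - <<'E'
from h import *
lev()
E
```

```text
t 23.9 pos [ 0.5132 -0.192   0.243 ] F [ 2.  -5.   4.2] zyaw -90.58 xax [ 0.    -0.001 -1.   ] w -0.002
rel pivot tool y,z [-60.8  24.8] F tool [-4.2  2.   5. ] T [-0.99 -0.38 -0.06]
```

Call:
send_rows --deltas '[{"linear":[0,0,-1],"turn":0,"jaw":0},{"linear":[0,0,-1],"turn":0,"jaw":0},{"linear":[0,0,-1],"turn":0,"jaw":0},{"linear":[0,0,-1],"turn":0,"jaw":0},{"linear":[0,0,0],"turn":0,"jaw":0},{"linear":[0,0,0],"turn":0,"jaw":0},{"linear":[0,0,0],"turn":0,"jaw":0},{"linear":[0,0,0],"turn":0,"jaw":0},{"linear":[0,0,0],"turn":0,"jaw":0},{"linear":[0,0,0],"turn":0,"jaw":0}]'

```text
clock: 24.9
tool_pos: [0.5127, -0.1898, 0.2433]
tool_rot: [-0.502, -0.496, 0.504, -0.498]
contact_force: [1.1, -12.3, 3.9]
grip_width: -0.0
```

```bash
python3 - <<'E'
from h import *
lev()
E
```

```text
t 24.9 pos [ 0.5127 -0.1898  0.2433] F [  1.1 -12.3   3.9] zyaw -90.68 xax [ 0.001 -0.004 -1.   ] w -0.0
rel pivot tool y,z [-61.2  22.7] F tool [-3.8  1.3 12.3] T [-2.61 -0.17  0.05]
```

Call:
send_rows --deltas '[{"linear":[0,0,-1],"turn":0,"jaw":0},{"linear":[0,0,-1],"turn":0,"jaw":0},{"linear":[0,0,-1],"turn":0,"jaw":0},{"linear":[0,0,0],"turn":0,"jaw":0},{"linear":[0,0,0],"turn":0,"jaw":0},{"linear":[0,0,0],"turn":0,"jaw":0},{"linear":[0,0,0],"turn":0,"jaw":0},{"linear":[0,0,0],"turn":0,"jaw":0},{"linear":[0,0,0],"turn":0,"jaw":0},{"linear":[0,0,0],"turn":0,"jaw":0}]'

```text
clock: 25.9
tool_pos: [0.5125, -0.1888, 0.2436]
tool_rot: [-0.502, -0.494, 0.505, -0.499]
contact_force: [2.7, -22.3, -1.3]
grip_width: -0.002
```

```bash
python3 - <<'E'
from h import *
lev()
E
```

```text
t 25.9 pos [ 0.5125 -0.1888  0.2436] F [  2.7 -22.3  -1.3] zyaw -90.78 xax [ 0.002 -0.008 -1.   ] w -0.002
rel pivot tool y,z [-61.5  21.8] F tool [ 1.5  3.  22.3] T [-4.61 -0.52  0.  ]
```

Call:
send_rows --deltas '[{"linear":[0,0,5],"turn":0,"jaw":0},{"linear":[0,0,5],"turn":0,"jaw":0},{"linear":[0,0,7],"turn":0,"jaw":0},{"linear":[0,0,8],"turn":0,"jaw":0},{"linear":[-10,0,8],"turn":0,"jaw":0},{"linear":[-20,0,10],"turn":0,"jaw":0},{"linear":[-30,0,20],"turn":0,"jaw":0},{"linear":[-30,0,30],"turn":0,"jaw":0},{"linear":[-30,0,40],"turn":0,"jaw":0},{"linear":[-10,0,40],"turn":0,"jaw":0}]'

```text
clock: 26.9
tool_pos: [0.512, -0.3591, 0.3767]
tool_rot: [0.502, 0.497, -0.501, 0.499]
contact_force: [0.1, 0.1, 0.7]
grip_width: 0.001
```

Call:
send_rows --deltas '[{"linear":[0,0,40],"turn":0,"jaw":0},{"linear":[0,0,40],"turn":0,"jaw":0},{"linear":[0,0,20],"turn":0,"jaw":0},{"linear":[0,0,0],"turn":0,"jaw":0},{"linear":[0,0,0],"turn":0,"jaw":0},{"linear":[0,0,0],"turn":0,"jaw":0},{"linear":[0,0,0],"turn":0,"jaw":0},{"linear":[0,0,0],"turn":0,"jaw":0},{"linear":[0,0,0],"turn":0,"jaw":0},{"linear":[0,0,0],"turn":0,"jaw":0}]'

```text
clock: 27.9
tool_pos: [0.511, -0.4569, 0.3728]
tool_rot: [0.502, 0.498, -0.502, 0.498]
contact_force: [0.4, 0.5, 0.0]
grip_width: -0.001
```

```bash
python3 - <<'E'
from h import *
st()
q,dd=manip.camera('side')
p,dd=manip.camera('top');tm(p)
np.save('pics/t13.npy',p)
cv2.imwrite("pics/s13.png",np.hstack([cv2.resize(q[180:300,230:390,::-1],(400,300),interpolation=cv2.INTER_CUBIC),cv2.resize(p[150:240,250:370,::-1],(400,300),interpolation=cv2.INTER_CUBIC)]))
C=manip.get_calibration('top')
hsv=cv2.cvtColor(p,cv2.COLOR_RGB2HSV);roi=np.zeros(p.shape[:2],bool);roi[200:232,318:342]=1
v,u=np.nonzero(roi&(hsv[:,:,2]<50));X=ray(C,np.c_[u,v],.078)[:,:2];k=X.mean(0);print(len(u),k,np.ptp(X,0))
w=k-pv;a=np.degrees(np.arctan2(w[1],w[0]));print(np.hypot(*w),a, 'hist lever deg', (-94.7-a)%360)
E
```

```text
t 27.9 pos [ 0.511  -0.4569  0.3728] F [0.4 0.5 0. ] zyaw -90.5 xax [ 0.  0. -1.] w -0.001
yel 0.057 23 29.66
yel 0.066 23 30.32
yel 0.075 23 30.99
red 0.057 13 30.85
109 [ 0.52114492 -0.16602213] [0.0728257  0.05933161]
0.05308486005959288 178.08073897455407 hist lever deg 87.21926102544592
```

View pics/s13.png

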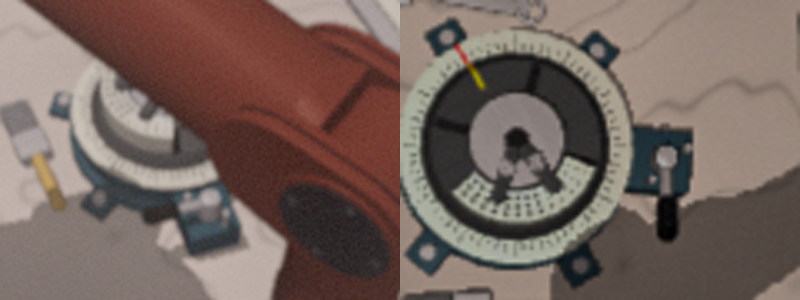

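```bash
python3 - <<'E'
from h import *
C=manip.get_calibration('top')
for f,b in(('pics/top0.npy',(337,360,180,210)),('pics/t13.npy',(326,336,206,226))):
    p=np.load(f);V=p.max(2).astype(int);g=V[b[2]:b[3],b[0]:b[1]]
    m=np.zeros(V.shape,np.uint8);m[b[2]:b[3],b[0]:b[1]]=(g<38)
    n,l,s,cc=cv2.connectedComponentsWithStats(m);i=1+np.argmax(s[1:,4]);v,u=np.nonzero(l==i)
    X=ray(C,np.c_[u,v],.084)[:,:2];k=X.mean(0);e=np.linalg.eigh(np.cov(X.T))[1][:,1]
    w=k-pv;print(s[i],k,np.hypot(*w),np.degrees(np.arctan2(w[1],w[0])),'axis',np.degrees(np.arctan2(e[1],e[0])))
    if 'top0' not in f: print(g)
for uv in ((329.5,197.5),): print(ray(C,[uv],.09))
cv2.imwrite('pics/t13z.png',cv2.resize(np.load('pics/t13.npy')[185:230,305:355,::-1],(600,540),interpolation=cv2.INTER_CUBIC))
E
```

```text
[342 196  13   7  71] [ 0.56753336 -0.22740998] 0.059981610731153066 -96.38130520113218 axis 82.1960511098701
[327 208   8  14  76] [ 0.51548488 -0.16760605] 0.058715439725645184 179.81073643442264 axis 173.85358565913637
[[ 53  58 100 123 122  70  59  58  58  54]
 [ 28  37  96 118 120  68  48  47  49  55]
 [ 54  44  70  69  67  47  23  23  36  89]
 [159  80  29  20  19  13  21  67 120 160]
 [163  59  12   8   9   9  20  90 161 169]
 [131  37   6  14  11   5  15  78 162 162]
 [120  30   4  13  13   9  14  65 100  99]
 [110  31   7   9  10  11  16  62  85  79]
 [110  30   9  12  10   5  14  59  78  77]
 [137  38   7   9   8   9  12  53  75  80]
 [101  25   6  14  13   9  11  41  81  88]
 [ 85  25   9  11  16  10   8  43  84  85]
 [ 85  21   6   7   5   2   7  45  88  90]
 [ 89  21   3   9   4   3   7  46  87  88]
 [ 88  26   1   6   3   2  16  63  88  86]
 [ 88  61  19   9   7  13  44  86  91  87]
 [ 91  88  63  44  41  48  84  88  89  87]
 [ 89  92  85  86  85  85  90  90  89  87]
 [ 89  91  89  89  89  88  88  89  89  87]
 [ 88  88  88  90  90  88  89  86  88  85]]
[[ 0.57122378 -0.16571745  0.09      ]]
```

View pics/t13z.png

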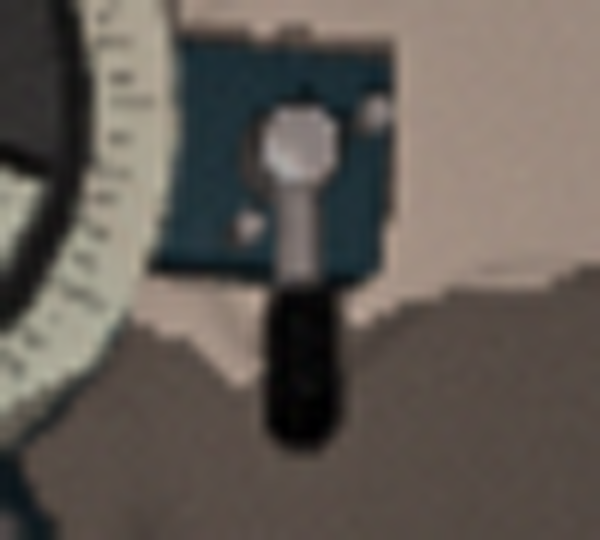

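```bash
python3 - <<'E'
from h import *
print(manip.sign_off())
E
```

```text
the job is handed in; nothing more can be done
None
```

I turned the table with the shut fingertips against end_a. A second small push of about 1.5° followed after the top view showed the index still short of the line. I then pushed the lock lever clockwise until it stopped, drew the arm clear and handed the job in at about 28 s. No verdict was reported.

- **Index:** the top camera puts the yellow line at about 30.5° and the red line at 30.85°, so they are roughly 0.3–0.5° apart against a tolerance of 2°. The yellow reading runs from 29.7° to 31.0° depending on which height on the bevel is assumed. It was the same before and after locking. The side camera disagreed slightly: at a line height of 72 mm it read the yellow line at 31.3° and red at 30.9°.
- **Lever:** in the last top picture it stands at about 1.46–1.49 rad, where 1.42 is needed. A cruder fit to the grip's own axis gave 1.54 rad of travel, past the 1.5 stop, so I gave it little weight. The push force rose to 22 N over the last 3 mm commanded while the fingertip hardly moved, which fits the stop.
- **Loose things:** I did not measure them again at the end. The tool kept clear of them all, and those visible in the last close-ups (the wrench and the brush) looked undisturbed.

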